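# Hitch a hang-on sherd shelf onto its stand

### The job

Hang the small aluminium shelf on the fork stand, ready to carry a rim sherd: take the shelf by its black grip, lower its hook over the stand's cross pin and press it down by feel, without forcing it, until the pin is fully home in the hook and the sprung latch has snapped shut beneath it. Then tug the shelf gently upward so that the latch takes the pull against the pin, let it settle back onto the pin and let go, leaving it hanging latched and upright. The post was last clamped at a height that nobody noted, so the pin must be found by feel; leave the loupe, bottle, sherd and scale bar where they lie.

Things in the scene. Friction and masses are not known exactly. Their poses are not given: they have to be found in the camera images.
- stand: Fixed stand: dark base plate 152 x 110 x 12 mm (x = -78 to +74 mm), a square 30 mm sleeve 104 mm high (near face x = +24 mm) and, sliding in it, a steel post with a fork and cross pin on top. Origin on the table straight below the pin's middle; x from the pin to the sleeve, y along the pin, z up. Post and base are rigid; neither may be pressed by the shelf with more than 25 N.
- fork_mid (a point): Mid height (170 mm) of where the stand's pin may be; stand's axes. The real pin axis is at this x and y but 20 mm lower to 20 mm higher, a height not measured. Pin 10 mm thick, along y, 36 mm free between two fork cheeks (5 mm thick, 24 mm high, centred on the pin, reaching 12 mm past it to -x). The fork's block starts at x = +24 mm, its top 12 mm above the pin axis.
- buffer (a point): Face of the rubber buffer (18 mm diameter) that sticks out of the stand's sleeve towards -x, 78 mm above the table, at x = -10 mm of the stand; stand's axes. The hung shelf's spine leans on it, 4 mm after hanging plumb.
- shelf: Loose hang-on shelf, 0.3 to 0.46 kg, at first standing on its tray. Origin level with its underside, below the hook's throat; z up, tray to -x (x = -110 to -16, y = -40 to 40 mm). A spine (x = -24 to -14 mm) joins the tray to the hook above, whose mouth opens down. Hung, it has the stand's x and y directions and its origin straight below the pin, and sags outward 0.03 to 0.07 rad.
- shelf_grip (a point): Middle of the black grip block on top of the hook, at (0, 0, 168 mm) of the shelf, same axes; 26 mm in x, 30 mm in y, z = 150 to 186 mm. Best taken from above across its x width, so that the tray, whose weight acts some 30 mm to -x, cannot turn it in the fingers.
- shelf_throat (a point): The pin's axis when fully home in the hook: (0, 0, 125 mm) of the shelf, same axes. The slot that leads up to it is 13 mm wide in x (-6.5 to +6.5 mm), the hook 18 mm thick in y. The throat's end (z = 130 mm) is hard.
- shelf_mouth (a point): Entry of the hook: (0, 0, 94 mm) of the shelf, same axes. It is 27 mm wide here (x = -14 to +13 mm) and narrows to the slot at z = 108 mm. The nose (x = +6.5 to +17 mm) ends at this height.
- shelf_latch (a joint): Sprung latch across the slot, rad: 0 shut (rest), opens inward and up to 0.95; shut, its tip is at x = +3, z = 113 mm of the shelf. The entering pin swings it aside, which takes 7 to 11 N on the pin, weight included; it snaps shut 1 to 4 mm before home and the force drops until the pin meets the throat. Shut, it yields to no pull; raising the shelf about 6 mm from home brings it onto the pin.
- loupe: Bystander: black loupe, 35 mm diameter, 34 mm high, standing behind the work, to the right of the bottle. Origin at the centre of its underside.
- solvent_bottle: Bystander: small amber bottle with a white cap, 53 mm diameter, 106 mm high, standing behind the work. Origin at the centre of its underside.
- rim_sherd: Bystander: grey-brown rim sherd, 62 x 91 x 15 mm, lying at the left. Origin at the centre of its underside.
- scale_bar: Bystander: white photographic scale bar, 22 x 110 x 9 mm, lying at the left, near the robot. Origin at the centre of its underside.

How it is judged:
By the outcome, as a careful person would: the job done as asked, in the order asked, and still so for the second after the job is handed in, with the robot touching nothing.
It also fails if it takes over 58 s, if anything falls off the work surface, if the arm or the gripper's body presses on something with over 40 N, if the wrist force passes 120 N, or if a joint passes its speed limit or range.

### The arm

A 6-joint arm with a two-finger parallel gripper is mounted at the origin on a cart in front of the work surface, level with it; the furniture and walls round the work are solid. World frame = base frame: x ahead of the robot, y to its left, z up, the work surface at z = 0. Lengths are in m, angles in rad, forces in N, time in s.
With the tool pointing down it reaches from about 0.4 to 0.925 m from the base axis. Payload 3.4 kg.
Tool frame: the origin (TCP) lies at the centre of the arm's flange, where the gripper is bolted on; the fingertips stand 173 mm ahead of it and the grasp point (between the pads) lies 155 mm ahead of it (nose_length is the distance from the TCP to the fingertips, in m); z points along the fingers, y is the line along which they close (so a half turn about z gives the same grasp; the last joint's range is limited). The gripper opens to 85 mm and grips with 20 to 120 N. Pads are 22 mm wide; open, the fingers measure 114 mm over their backs; the gripper's body (76 mm by 85 mm) begins 54 mm behind the grasp point. The pads swing forward as they close: fully open they stand 13 mm farther back than shut.
Start: joints at [-1.31, 0.307, 1.506, -0, 1.328, -0.073], TCP at [0.188, -0.543, 0.405] pointing down, gripper open.
Joint ranges: [-3.12, 3.12], [-1.05, 2.28], [0.14, 2.33], [-1.42, 4.57], [0.1, 2.73], [-2.68, 2.68]. Speed limits (rad/s): [2.57, 2.57, 3.14, 3.14, 3.14, 3.14].

### API

Orientations are given as a unit quaternion [x, y, z, w].
In Python, from bench import * gives the robot as it stands.
- The arm moves only by the shell command python3 -m inch 'ROWS' [FORCE]. ROWS is a JSON object of lists of equal length, an entry for each row: "fingers": the finger opening in mm, from 0 to 85.4; "offset": the shift along the world's x, y, z in units of 25 mm (1.0 is 25 mm), a list of three; "twist": the turn about the world's z in units of 6 degrees (1.0 is 6 degrees). A call has 1 to 12 rows; each row shifts and turns the commanded pose from where the row before left it; what a row does not reach is not made up. A row lasts 1/10 s, in which the tool goes at most 50 mm and 8.59 degrees, less where a joint would pass 70% of its speed; a pose out of reach is approached as far as the arm can. A call is refused whole if a number of a shift passes 1 or a number of a turn 1, either way. A call with a gripper value outside its range is refused whole. The fingers move at their own pace and stop on an object; FORCE is the grip in N (left out, the last holds). Time passes only in rows, so rows that do not move let the fingers close. It gives the time, the measured TCP pose, the force, the opening and the grip force at its end, in the units of the state.
- observe(): the state, without advancing time (a new reading comes with each control period).
- camera(name): name is "scene" or "side" or "wrist"; returns a dict with "pixels" (384x512x3 uint8, blue, green, red), "camera_matrix" (3x3 intrinsics, pixels), "R" (3x3) and "t" (3): a world point X has camera coordinates R X + t. Camera axes: x right, y down, z forward; pixel columns grow to the right and rows downward; lengths in m; the calibration is good to about 2 mm. A picture is of the moment at which its call begins. There is no depth.
- close_job(): hands the job in; it is judged then, once.
Trained networks look in a picture, given as the dict that the camera call returned (one of the last four; its "shot" number tells which), for a name from the list of things; names that differ only in an ending like _2 or _b are one class to them, and where a whole thing is asked for, a point or a joint stands for the part that bears it (a point fixed in the world has none). Each returns a list of dicts, best first, with "conf" (0 to 1); they miss things now and then, are a little off and sometimes report something else, mostly with a low value. They report only what shows in the picture. A call takes as long as a camera call.
- cut_out(picture, thing): "pixels" (384x512 bool, what is visible of it) and "pixel" ([column, row] in pixels, amid what is visible of it).
- place_of(picture, thing): "pixel" ([column, row] in pixels: a listed point, or the origin of a listed thing).
The state is a dict: "time_s": time; "joints": joint angles; "joint_velocities": joint speeds; "joint_efforts": joint torques, N m; "tcp_pos": TCP position; "eef_rot": TCP orientation; "contact_force": force on the tool from outside, world axes, zero at the start; "torque": the same for the moment, N m; "gripper_width": finger opening in m; "finger_force": force on a finger pad.
Only numpy, scipy, OpenCV 4.12 (cv2) and the standard library are available. Lean on these libraries where they do the work, as an engineer would, in place of code of your own. Each camera call takes 0.05 s, during which the arm holds its last target. There are 200 camera calls.

## Working session

There is one attempt and no reset: what is moved stays moved. The work goes in short steps, Python scripts to look and compute and a shell command to move; the robot and the scene stay as the last step left them, time stands still between calls to the robot, and variables do not carry over. Pictures are saved under pics/ and viewed, at most 12 in all, crops included, and the job is handed in when it is done.

```bash
mkdir -p pics; cat > h.py <<'E'
from bench import *
import numpy as np, cv2
def tri(obs):
    A=[];b=[]
    for c,p in obs:
        P=c["camera_matrix"]@np.hstack([c["R"],np.reshape(c["t"],(3,1))])
        for i in (0,1):
            r=P[i]-p[i]*P[2]; r=r/np.linalg.norm(P[2,:3])
            A.append(r[:3]); b.append(-r[3])
    A=np.array(A);b=np.array(b)
    X=np.linalg.lstsq(A,b,rcond=None)[0]
    return X
def proj(c,X):
    q=c["camera_matrix"]@(c["R"]@X+np.ravel(c["t"])); return q[:2]/q[2]
E
python3 - <<'E'
from h import *
s=observe(); print({k:np.round(v,3).tolist() for k,v in s.items()})
cs={n:camera(n) for n in("scene","side")}
cv2.imwrite("pics/a.png",cs["scene"]["pixels"]);cv2.imwrite("pics/b.png",cs["side"]["pixels"])
for c in cs.values(): c["R"]=np.array(c["R"]);c["camera_matrix"]=np.array(c["camera_matrix"])
for t in ["stand","fork_mid","buffer","shelf","shelf_grip","shelf_throat","shelf_mouth","loupe","solvent_bottle"]:
    o=[];
    for n,c in cs.items():
        r=place_of(c,t)
        print(t,n,[(np.round(x["pixel"]).tolist(),round(x["conf"],2)) for x in r[:2]])
        if r:o.append((c,r[0]["pixel"]))
    if len(o)==2:
        X=tri(o); print("   ",X.round(4),[np.round(proj(c,X)-p,1).tolist() for c,p in o])
E
```

```text
{'time_s': 0.0, 'joints': [-1.311, 0.308, 1.508, 0.0, 1.328, -0.074], 'joint_velocities': [0.001, 0.001, -0.0, 0.001, -0.001, 0.0], 'joint_efforts': [0.0, -45.755, -25.192, 0.0, 0.014, 0.0], 'tcp_pos': [0.188, -0.543, 0.404], 'eef_rot': [0.986, 0.166, -0.0, -0.001], 'contact_force': [-0.455, -0.946, 0.593], 'torque': [-0.052, 0.02, -0.035], 'finger_force': 0.0, 'gripper_width': 0.085}
stand scene [([289.0, 216.0], 0.63)]
stand side []
fork_mid scene []
fork_mid side []
buffer scene [([295.0, 187.0], 0.79)]
buffer side [([230.0, 241.0], 0.98)]
    [0.5182 0.0555 0.0793] [[-1.5, -0.6], [-1.7, 0.8]]
shelf scene [([248.0, 259.0], 0.65)]
shelf side [([236.0, 212.0], 0.59)]
    [0.5365 0.2987 0.0021] [[-4.4, -2.2], [-3.3, 1.7]]
shelf_grip scene [([247.0, 192.0], 0.56), ([193.0, 215.0], 0.18)]
shelf_grip side [([231.0, 160.0], 0.81)]
    [0.5348 0.2924 0.1676] [[-1.7, -1.1], [-1.2, 0.9]]
shelf_throat scene [([242.0, 210.0], 0.97)]
shelf_throat side [([230.0, 179.0], 0.92)]
    [0.5374 0.2917 0.1175] [[2.3, 1.4], [1.7, -1.1]]
shelf_mouth scene [([292.0, 187.0], 0.73), ([242.0, 225.0], 0.71)]
shelf_mouth side [([228.0, 181.0], 0.68)]
    [0.5015 0.1816 0.1501] [[-10.6, -5.4], [-9.8, 4.9]]
loupe scene [([218.0, 200.0], 0.62)]
loupe side [([325.0, 256.0], 0.52), ([233.0, 217.0], 0.3)]
    [ 0.7427  0.089  -0.0009] [[-0.4, -0.3], [-0.4, 0.4]]
solvent_bottle scene [([197.0, 220.0], 0.56)]
solvent_bottle side [([314.0, 229.0], 0.73)]
    [ 0.7419  0.2038 -0.0049] [[-1.8, -1.4], [-1.7, 1.4]]
```

View pics/a.png

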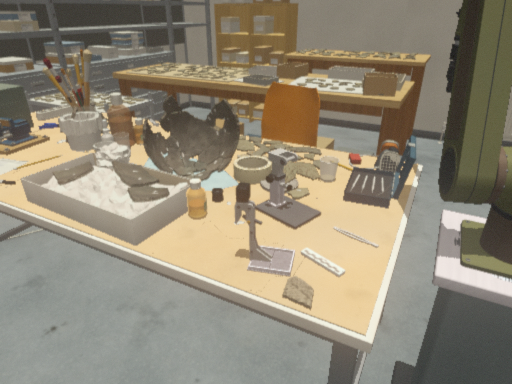

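View pics/b.png

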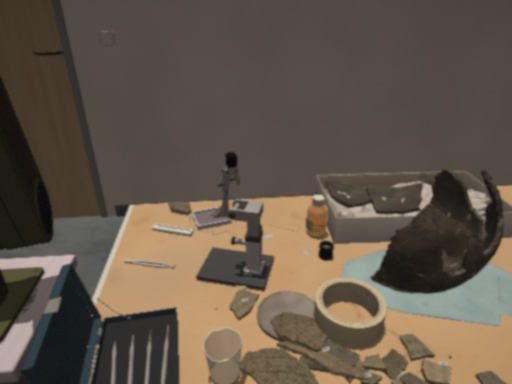

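The scene picture shows the shelf (grip ~(240,190), tray ~(272,262)) in front of the stand (fork ~(283,157), base ~(288,210)). The side picture shows the shelf grip at ~(231,160) and the stand fork at ~(246,208). The scene `shelf_mouth` hit at (292,187) is on the stand, so it is wrong. I'll move closer for the wrist views.

```bash
python3 -m inch '{"fingers":[85,85,85,85,85,85,85,85,85,85,85,85],"offset":[[1,0.8,0.4],[1,0.8,0.4],[1,0.8,0.4],[1,0.8,0.4],[1,0.8,0.4],[1,0.8,0.4],[1,0.8,0.4],[1,1,0],[1,1,0],[1,1,0],[0.5,1,0],[0,1,0]],"twist":[0,0,0,0,0,0,0,0,0,0,0,0]}'
python3 -m inch '{"fingers":[85,85,85,85,85,85,85],"offset":[[0,1,0],[0,1,0],[0,1,0],[0,1,0],[0,1,0],[0,0,0],[0,0,0]],"twist":[0,0,0,0,0,0,0]}'
python3 - <<'E'
from h import *
c=camera("wrist"); cv2.imwrite("pics/c.png",c["pixels"]); print(np.array(c["R"]).round(2),-np.array(c["R"]).T@np.ravel(c["t"]))
s=camera("scene");d=camera("side")
def crop(c,x,y,w,h,f): return cv2.resize(c["pixels"][y:y+h,x:x+w],None,fx=f,fy=f,interpolation=3)
cv2.imwrite("pics/d.png",np.hstack([crop(s,220,140,110,140,3.6),crop(d,170,140,110,140,3.6)]))
E
```

```text
time_s: 2.2
tcp_pos: [0.4526, -0.2772, 0.4745]
eef_rot: [0.986, 0.167, 0.0, 0.0]
contact_force: [0.5, 0.9, -0.6]
gripper_width: 0.0849
finger_force: 0.0
time_s: 2.9
tcp_pos: [0.4509, -0.153, 0.4749]
eef_rot: [0.986, 0.167, 0.0, 0.0]
contact_force: [0.1, 0.4, 0.3]
gripper_width: 0.085
finger_force: 0.0
[[ 0.33 -0.94  0.  ]
 [-0.91 -0.32  0.28]
 [-0.27 -0.09 -0.96]] [ 0.51922637 -0.12972932  0.44346972]
```

View pics/c.png

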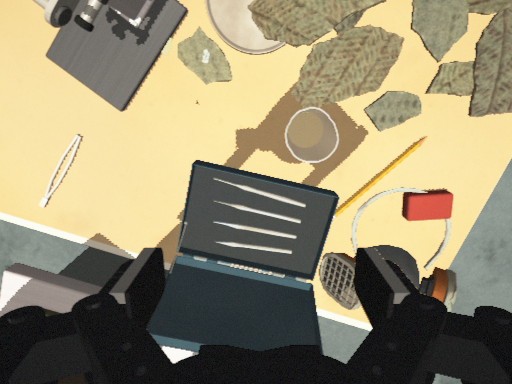

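View pics/d.png

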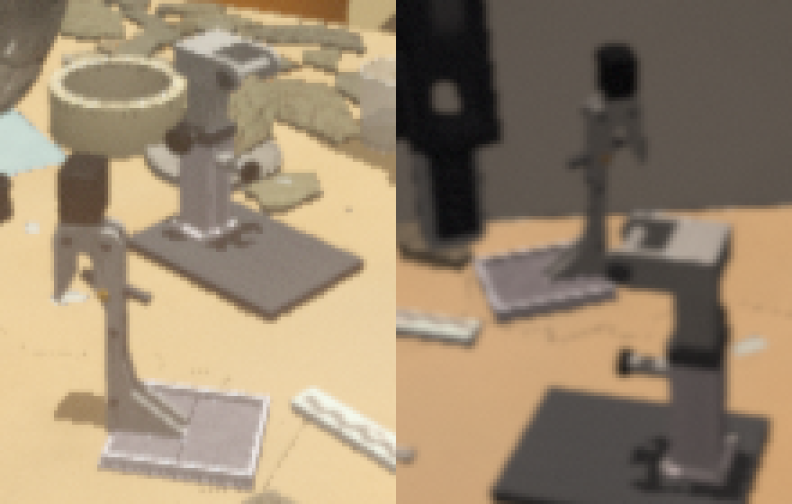

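The wrist view shows the stand's base plate at ~(115,50), cut off at the top left, with tool kit and pencil below it. The crops show both the shelf and the stand facing the robot (tray and fork prongs toward -x). I'll move left for two wrist views.

```bash
cat > look.py <<'E'
from h import *
import pickle,sys
cs={n:camera(n) for n in sys.argv[2:]}
for n,c in cs.items():
    res={}
    for t in ["stand","fork_mid","buffer","shelf","shelf_grip","shelf_throat","shelf_mouth","loupe"]:
        r=place_of(c,t); res[t]=[(np.array(x["pixel"]),x["conf"]) for x in r[:2]]
        print(n,t,[(np.round(x["pixel"]).tolist(),round(x["conf"],2)) for x in r[:2]])
    for t in ["shelf","stand"]:
        r=cut_out(c,t)
        if r: res["m_"+t]=r[0]["pixels"]
    pickle.dump((c,res),open(f"{sys.argv[1]}_{n}.pkl","wb"))
E
python3 -m inch '{"fingers":[85,85,85,85,85,85,85,85,85,85],"offset":[[0.3,1,0.4],[0.3,1,0.4],[0.3,1,0.4],[0.3,1,0.4],[0.3,1,0.4],[0,1,0.4],[0,1,0],[0,0.5,0],[0,0,0],[0,0,0]],"twist":[0,0,0,0,0,0,0,0,0,0]}'
python3 look.py p1 wrist
python3 -m inch '{"fingers":[85,85,85,85,85,85,85,85,85],"offset":[[0,1,0],[0,1,0],[0,1,0],[0,1,0],[0,1,0],[0,1,0],[0,1,0],[0,0,0],[0,0,0]],"twist":[0,0,0,0,0,0,0,0,0]}'
python3 look.py p2 wrist
python3 - <<'E'
import pickle,cv2,numpy as np
a=pickle.load(open("p1_wrist.pkl","rb"))[0]["pixels"];b=pickle.load(open("p2_wrist.pkl","rb"))[0]["pixels"]
cv2.imwrite("pics/e.png",cv2.resize(np.vstack([a,b]),None,fx=.78,fy=.78,interpolation=3))
E
```

```text
time_s: 4.05
tcp_pos: [0.4885, 0.0335, 0.5343]
eef_rot: [0.986, 0.166, -0.0, 0.0]
contact_force: [0.2, -0.3, -0.8]
gripper_width: 0.085
finger_force: 0.0
wrist stand [([252.0, 110.0], 0.89), ([39.0, 141.0], 0.17)]
wrist fork_mid [([247.0, 117.0], 0.71)]
wrist buffer [([246.0, 122.0], 0.7)]
wrist shelf [([96.0, 55.0], 0.55)]
wrist shelf_grip [([10.0, 30.0], 0.98)]
wrist shelf_throat [([36.0, 38.0], 0.85)]
wrist shelf_mouth [([54.0, 43.0], 0.64)]
wrist loupe []
time_s: 5.5
tcp_pos: [0.4883, 0.2095, 0.5345]
eef_rot: [0.986, 0.167, -0.0, 0.0]
contact_force: [-0.7, 0.3, -0.3]
gripper_width: 0.0851
finger_force: 0.0
wrist stand [([361.0, 146.0], 0.64), ([152.0, 176.0], 0.41)]
wrist fork_mid []
wrist buffer [([367.0, 164.0], 0.61)]
wrist shelf [([211.0, 98.0], 0.56)]
wrist shelf_grip [([189.0, 93.0], 0.67)]
wrist shelf_throat [([197.0, 96.0], 0.79)]
wrist shelf_mouth [([202.0, 96.0], 0.63)]
wrist loupe []
```

View pics/e.png

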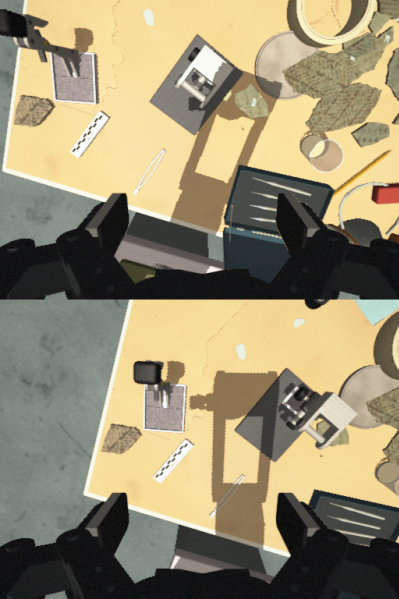

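Both wrist views show the whole stand. In view 1 the base plate is at ~(190,90) in the montage; in view 2 it is at ~(295,410). The shelf grip is at (147,373) with its tray at (165,407). I'll enlarge these to read the yaw.

```bash
python3 - <<'E'
import pickle,cv2,numpy as np
a=pickle.load(open("p1_wrist.pkl","rb"))[0]["pixels"];b=pickle.load(open("p2_wrist.pkl","rb"))[0]["pixels"]
print(cv2.__version__)
A=cv2.resize(a[40:180,185:315],None,fx=3,fy=3,interpolation=3);B=cv2.resize(b[70:210,155:285],None,fx=3,fy=3,interpolation=3)
for im,(x0,y0) in((A,(185,40)),(B,(155,70))):
    for k in range(0,140,20):
        cv2.putText(im,str(x0+k),(3*k,8),0,.3,(0,0,255),1);cv2.line(im,(3*k,0),(3*k,420),(0,0,255) if 0 else (90,90,200),1)
        cv2.putText(im,str(y0+k),(0,3*k+8),0,.3,(0,0,255),1);cv2.line(im,(0,3*k),(390,3*k),(90,90,200),1)
cv2.imwrite("pics/f.png",np.hstack([A,B]))
E
```

```text
4.12.0
```

View pics/f.png

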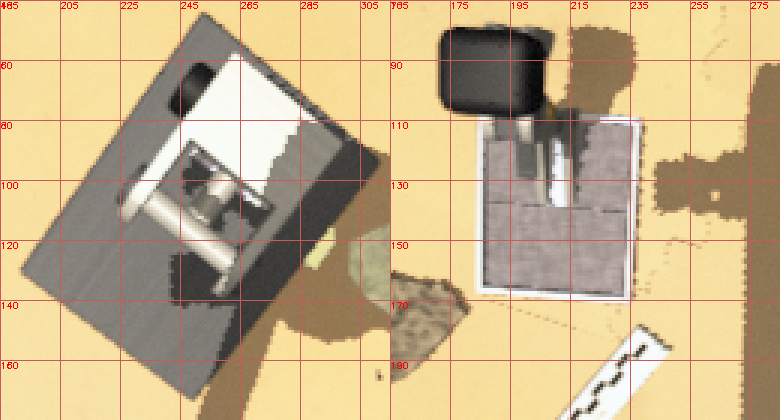

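```bash
cat > m.py <<'E'
from h import *
import pickle
c1,r1=pickle.load(open("p1_wrist.pkl","rb"));c2,r2=pickle.load(open("p2_wrist.pkl","rb"))
def back(c,p,z):
    K,R,t=map(np.array,(c["camera_matrix"],c["R"],c["t"])); C=-R.T@t.ravel()
    d=R.T@np.linalg.solve(K,[p[0],p[1],1]); return C+d*(z-C[2])/d[2]
T,L,B,Rr=[back(c1,p,.012) for p in((253.3,44),(192.3,130),(249,173.7),(311.7,93.3))]
ang=lambda v:round(np.degrees(np.arctan2(v[1],v[0])),2)
print("stand edges",[np.linalg.norm(v).round(4) for v in(T-L,Rr-B,L-B,T-Rr)],"yaw",ang(T-L),ang(Rr-B),ang(L-B)-90,ang(T-Rr)-90)
yaw=np.radians(np.mean([ang(T-L),ang(Rr-B),ang(L-B)-90,ang(T-Rr)-90]))
cen=(T+L+B+Rr)/4; o=cen[:2]+.002*np.array([np.cos(yaw),np.sin(yaw)]); print("stand yaw",np.degrees(yaw),"origin",o)
tl,tr,bl,br=[back(c2,p,.006) for p in((185.5,108.5),(237,110),(184,167.5),(235,169.5))]
print("tray",[np.linalg.norm(v).round(4) for v in(tl-bl,tr-br,tl-tr,bl-br)],"yaw",ang(tl-bl),ang(tr-br),ang(tl-tr)-90,ang(bl-br)-90, (tl+tr+bl+br)/4)
for t in["stand","buffer","shelf","shelf_grip","shelf_throat","shelf_mouth"]:
    X=tri([(c1,r1[t][0][0]),(c2,r2[t][0][0])]);print(t,X.round(4),[np.round(proj(c,X)-r[t][0][0],1).tolist() for c,r in((c1,r1),(c2,r2))])
print("grip by side at z .168",back(c2,r2["shelf_grip"][0][0],.168), "fork mid back at .17",back(c1,r1["fork_mid"][0][0],.17))
g=[back(c2,p,.186) for p in((171,79.5),(206.5,79.5),(171,107.5),(206.5,107.5))]
print("griptop",np.mean(g,0).round(4),ang(g[0]-g[2]))
# pin ends in c1
for z in(.15,.17,.19):
    a,b=back(c1,(231,103.5),z),back(c1,(261.5,125.5),z); print("pin",z,a.round(4),b.round(4),np.linalg.norm(a-b).round(4),((a+b)/2).round(4))
E
python3 m.py
```

```text
stand edges [np.float64(0.1493), np.float64(0.1505), np.float64(0.1074), np.float64(0.1067)] yaw -18.7 -18.42 -19.319999999999993 -18.689999999999998
stand yaw -18.7825 origin [0.53540806 0.05982881]
tray [np.float64(0.0896), np.float64(0.0904), np.float64(0.0765), np.float64(0.0797)] yaw 14.1 16.18 17.650000000000006 16.97 [0.47425206 0.28214906 0.006     ]
stand [0.5388 0.06   0.0027] [[0.4, -1.2], [-0.4, 1.2]]
buffer [0.5222 0.0628 0.0617] [[0.1, -0.4], [-0.1, 0.4]]
shelf [ 0.5338  0.3009 -0.007 ] [[-0.3, 0.9], [0.3, -0.8]]
shelf_grip [0.5374 0.2997 0.1639] [[0.1, -0.2], [-0.1, 0.2]]
shelf_throat [0.5359 0.2975 0.1303] [[-0.0, 0.1], [0.0, -0.1]]
shelf_mouth [0.5365 0.297  0.1001] [[0.0, -0.1], [-0.0, 0.1]]
grip by side at z .168 [0.53783653 0.298918   0.168     ] fork mid back at .17 [0.5354643 0.0618563 0.17     ]
griptop [0.5384 0.2958 0.186 ] 14.87
pin 0.15 [0.5415 0.0821 0.15  ] [0.5306 0.0444 0.15  ] 0.0393 [0.5361 0.0633 0.15  ]
pin 0.17 [0.5424 0.0807 0.17  ] [0.5321 0.0451 0.17  ] 0.037 [0.5373 0.0629 0.17  ]
pin 0.19 [0.5433 0.0792 0.19  ] [0.5336 0.0458 0.19  ] 0.0348 [0.5384 0.0625 0.19  ]
```

```bash
python3 -m inch '{"fingers":[85,85,85,85,85,85,85,85,85,85,85,85],"offset":[[0.13,0.236,-0.22],[0.13,0.236,-0.22],[0.13,0.236,-0.22],[0.13,0.236,-0.22],[0.13,0.236,-0.22],[0.13,0.236,-0.22],[0.13,0.236,-0.22],[0.13,0.236,-0.22],[0.13,0.236,-0.22],[0.13,0.236,-0.22],[0.13,0.236,-0.22],[0.13,0.236,-0.22]],"twist":[0.965,0.965,0.965,0.965,0.965,0.965,0.965,0.965,0.965,0.965,0.965,0.965]}'
python3 -m inch '{"fingers":[85,85,85,85,85],"offset":[[0.13,0.236,-0.22],[0.13,0.236,-0.22],[0.13,0.236,-0.22],[0,0,0],[0,0,0]],"twist":[0.965,0.965,0.965,0,0]}'
python3 look.py p3 wrist
python3 - <<'E'
from m import *
print("----");c,r=pickle.load(open("p3_wrist.pkl","rb"));s=observe();print(np.round(s["joints"],3),np.round(s["eef_rot"],4))
cv2.imwrite("pics/g.png",c["pixels"])
t="shelf_grip"
if r[t]: 
    X=tri([(c1,r1[t][0][0]),(c2,r2[t][0][0]),(c,r[t][0][0])]);print(X,back(c,r[t][0][0],.168),proj(c,X))
E
```

```text
time_s: 7.25
tcp_pos: [0.5276, 0.2802, 0.4684]
eef_rot: [0.714, 0.7, -0.0, -0.0]
contact_force: [0.9, -0.0, 1.0]
gripper_width: 0.0854
finger_force: 0.0
time_s: 7.75
tcp_pos: [0.5371, 0.2976, 0.452]
eef_rot: [0.603, 0.798, -0.0, -0.0]
contact_force: [0.9, -0.4, -0.3]
gripper_width: 0.085
finger_force: 0.0
wrist stand [([216.0, 303.0], 0.78), ([200.0, 338.0], 0.19)]
wrist fork_mid []
wrist buffer [([199.0, 338.0], 0.69)]
wrist shelf [([258.0, 154.0], 0.88)]
wrist shelf_grip [([259.0, 186.0], 0.86)]
wrist shelf_throat [([256.0, 174.0], 0.73)]
wrist shelf_mouth [([260.0, 169.0], 0.8), ([127.0, 167.0], 0.48)]
wrist loupe [([351.0, 318.0], 0.64)]
stand edges [np.float64(0.1493), np.float64(0.1505), np.float64(0.1074), np.float64(0.1067)] yaw -18.7 -18.42 -19.319999999999993 -18.689999999999998
stand yaw -18.7825 origin [0.53540806 0.05982881]
tray [np.float64(0.0896), np.float64(0.0904), np.float64(0.0765), np.float64(0.0797)] yaw 14.1 16.18 17.650000000000006 16.97 [0.47425206 0.28214906 0.006     ]
stand [0.5388 0.06   0.0027] [[0.4, -1.2], [-0.4, 1.2]]
buffer [0.5222 0.0628 0.0617] [[0.1, -0.4], [-0.1, 0.4]]
shelf [ 0.5338  0.3009 -0.007 ] [[-0.3, 0.9], [0.3, -0.8]]
shelf_grip [0.5374 0.2997 0.1639] [[0.1, -0.2], [-0.1, 0.2]]
shelf_throat [0.5359 0.2975 0.1303] [[-0.0, 0.1], [0.0, -0.1]]
shelf_mouth [0.5365 0.297  0.1001] [[0.0, -0.1], [-0.0, 0.1]]
grip by side at z .168 [0.53783653 0.298918   0.168     ] fork mid back at .17 [0.5354643 0.0618563 0.17     ]
griptop [0.5384 0.2958 0.186 ] 14.87
pin 0.15 [0.5415 0.0821 0.15  ] [0.5306 0.0444 0.15  ] 0.0393 [0.5361 0.0633 0.15  ]
pin 0.17 [0.5424 0.0807 0.17  ] [0.5321 0.0451 0.17  ] 0.037 [0.5373 0.0629 0.17  ]
pin 0.19 [0.5433 0.0792 0.19  ] [0.5336 0.0458 0.19  ] 0.0348 [0.5384 0.0625 0.19  ]
----
[ 0.437  0.331  1.348 -0.     1.463  0.159] [0.6021 0.7984 0.     0.    ]
[0.53729596 0.29973379 0.16389071] [0.53669968 0.30075605 0.168     ] [259.65694599 185.94136351]
```

View pics/g.png

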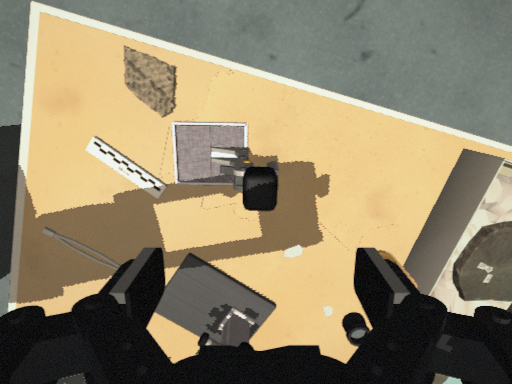

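The wrist view shows the black grip at ~(260,187), centred between the fingers. The tray edge from (173,122) to (246,122) is horizontal, so the yaw matches. I'll descend and grasp.

```bash
python3 -m inch '{"fingers":[75,60,60,60,60,60,60,60,60],"offset":[[0,0.06,-0.8],[0,0,-0.9],[0,0,-0.9],[0,0,-0.9],[0,0,-0.7],[0,0,-0.5],[0,0,-0.4],[0,0,0],[0,0,0]],"twist":[0,0,0,0,0,0,0,0,0]}' 80
python3 -m inch '{"fingers":[20,10,10,10,10,10],"offset":[[0,0,0],[0,0,0],[0,0,0],[0,0,0],[0,0,0],[0,0,0]],"twist":[0,0,0,0,0,0]}' 80
python3 -c "
from h import *
s=observe();print(s['contact_force'],s['torque'])"
```

```text
time_s: 9.2
tcp_pos: [0.5374, 0.2993, 0.3251]
eef_rot: [0.602, 0.798, 0.0, 0.0]
contact_force: [-0.3, 0.8, 0.4]
gripper_width: 0.0601
finger_force: 0.0
time_s: 9.8
tcp_pos: [0.5376, 0.2994, 0.3259]
eef_rot: [0.602, 0.799, 0.001, 0.001]
contact_force: [-0.3, -0.4, 5.7]
gripper_width: 0.025
finger_force: 79.6
[-0.34965765 -0.3562273   5.72338653] [-0.03705565  0.10176035 -0.06510897]
```

```bash
python3 -m inch '{"fingers":[10,10,10,10,10,10,10,10,10],"offset":[[0,0,0.2],[0,0,0.4],[0,0,0.7],[0,0,0.8],[0,0,0.8],[0,0,0.8],[0,0,0.7],[0,0,0.6],[0,0,0]],"twist":[0,0,-0.5,-0.9,-0.9,-0.9,-0.9,-0.9,-0.8]}'
python3 -m inch '{"fingers":[10,10,10,10,10,10,10,10,10],"offset":[[0,-0.4,0],[0,-0.7,0],[0,-0.9,0],[0,-0.9,0],[0,-0.9,0],[0,-0.8,0],[0,-0.4,0],[0,0,0],[0,0,0]],"twist":[0,0,0,0,0,0,0,0,0]}'
python3 look.py p4 scene side wrist
python3 - <<'E'
from h import *
import pickle
s=observe();print(s['contact_force'],s['torque'])
P={n:pickle.load(open(f"p4_{n}.pkl","rb"))for n in("scene","side","wrist")}
for t in ["shelf_grip","shelf_throat","shelf_mouth","shelf","fork_mid","buffer"]:
    for k in(("scene","side"),("scene","side","wrist")):
        o=[(P[n][0],P[n][1][t][0][0]) for n in k if P[n][1][t]]
        if len(o)>1: print(t,k,tri(o).round(4))
def crop(c,x,y,w,h,f): return cv2.resize(c["pixels"][y:y+h,x:x+w],None,fx=f,fy=f,interpolation=3)
cv2.imwrite("pics/i.png",np.hstack([crop(P["scene"][0],220,110,110,140,3.6),crop(P["side"][0],170,100,110,140,3.6)]))
E
```

```text
time_s: 10.7
tcp_pos: [0.5374, 0.2994, 0.4523]
eef_rot: [0.814, 0.58, 0.002, 0.0]
contact_force: [-0.2, 0.2, -4.1]
gripper_width: 0.0253
finger_force: 78.7
time_s: 11.6
tcp_pos: [0.5371, 0.174, 0.4495]
eef_rot: [0.813, 0.582, 0.0, -0.0]
contact_force: [0.1, 0.3, -4.5]
gripper_width: 0.0252
finger_force: 78.6
scene stand [([288.0, 211.0], 0.96)]
scene fork_mid []
scene buffer [([292.0, 187.0], 0.91), ([271.0, 187.0], 0.52)]
scene shelf [([271.0, 188.0], 0.66)]
scene shelf_grip [([272.0, 117.0], 0.87), ([220.0, 200.0], 0.44)]
scene shelf_throat [([268.0, 139.0], 0.67), ([274.0, 118.0], 0.31)]
scene shelf_mouth [([268.0, 153.0], 0.9)]
scene loupe [([275.0, 120.0], 0.6), ([219.0, 200.0], 0.47)]
side stand [([238.0, 267.0], 0.82), ([314.0, 229.0], 0.69)]
side fork_mid []
side buffer [([228.0, 240.0], 0.91)]
side shelf [([234.0, 195.0], 0.59), ([327.0, 258.0], 0.21)]
side shelf_grip [([229.0, 128.0], 0.92)]
side shelf_throat [([230.0, 150.0], 0.93)]
side shelf_mouth [([231.0, 160.0], 0.79)]
side loupe [([328.0, 254.0], 0.8)]
wrist stand [([285.0, 230.0], 0.59), ([261.0, 209.0], 0.31)]
wrist fork_mid []
wrist buffer []
wrist shelf []
wrist shelf_grip []
wrist shelf_throat [([257.0, 228.0], 0.73), ([263.0, 210.0], 0.67)]
wrist shelf_mouth [([260.0, 213.0], 0.94)]
wrist loupe [([428.0, 168.0], 0.62)]
[ 0.21181353 -0.35453617 -4.64473705] [-0.05344488 -0.11437386  0.00623172]
shelf_grip ('scene', 'side') [0.5334 0.1707 0.2936]
shelf_grip ('scene', 'side', 'wrist') [0.5334 0.1707 0.2936]
shelf_throat ('scene', 'side') [0.535  0.1768 0.244 ]
shelf_throat ('scene', 'side', 'wrist') [0.5357 0.1752 0.244 ]
shelf_mouth ('scene', 'side') [0.5345 0.1848 0.2147]
shelf_mouth ('scene', 'side', 'wrist') [0.5363 0.177  0.2154]
shelf ('scene', 'side') [0.534  0.1751 0.1263]
shelf ('scene', 'side', 'wrist') [0.534  0.1751 0.1263]
buffer ('scene', 'side') [0.5191 0.063  0.0791]
buffer ('scene', 'side', 'wrist') [0.5191 0.063  0.0791]
```

View pics/i.png

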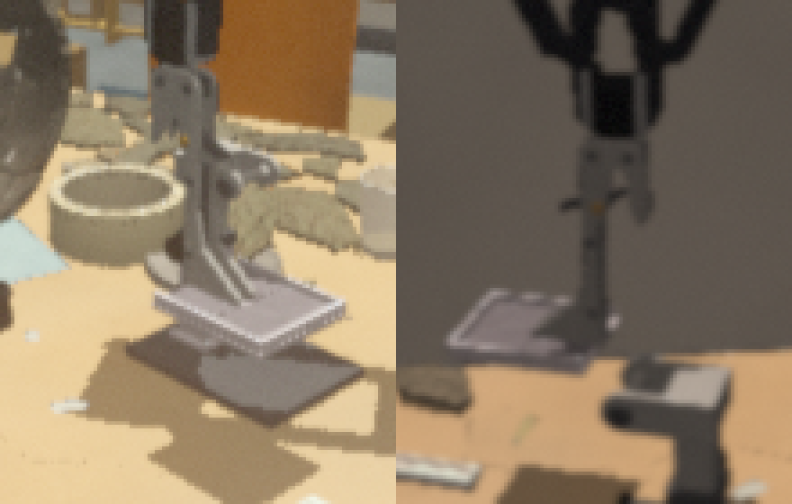

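The crops show the shelf held upright, with tray level and the hook mouth clear of the fork, beside the stand. The measured weight is about 4.6 N. I'll move over the pin.

```bash
python3 -m inch '{"fingers":[10,10,10,10,10,10,10,10,10],"offset":[[0,-0.4,0],[0,-0.7,0],[-0.02,-0.9,0],[-0.02,-0.9,0],[0,-0.8,0],[0,-0.6,0],[0,-0.2,0],[0,0,0],[0,0,0]],"twist":[0,0,0,0,0,0,0,0,0]}'
python3 look.py p5 scene side wrist
python3 - <<'E'
from h import *
import pickle
s=observe();print(s['contact_force'],s['torque'],s['tcp_pos'])
P={n:pickle.load(open(f"p5_{n}.pkl","rb"))for n in("scene","side","wrist")}
def crop(c,x,y,w,h,f): return cv2.resize(c["pixels"][y:y+h,x:x+w],None,fx=f,fy=f,interpolation=3)
cv2.imwrite("pics/j.png",np.hstack([crop(P["scene"][0],245,110,90,120,4.4),crop(P["side"][0],190,110,90,120,4.4)]))
E
```

```text
time_s: 14.15
tcp_pos: [0.5362, 0.0621, 0.4497]
eef_rot: [0.813, 0.582, 0.0, -0.0]
contact_force: [0.6, -0.3, -4.4]
gripper_width: 0.0252
finger_force: 78.6
scene stand [([286.0, 217.0], 0.87), ([291.0, 188.0], 0.19)]
scene fork_mid []
scene buffer [([294.0, 188.0], 0.73)]
scene shelf [([291.0, 169.0], 0.75)]
scene shelf_grip [([293.0, 106.0], 0.93), ([322.0, 262.0], 0.3)]
scene shelf_throat [([287.0, 123.0], 0.58)]
scene shelf_mouth [([289.0, 138.0], 0.59)]
scene loupe [([217.0, 198.0], 0.62), ([296.0, 299.0], 0.16)]
side stand [([240.0, 268.0], 0.96)]
side fork_mid []
side buffer [([229.0, 243.0], 0.87)]
side shelf [([236.0, 222.0], 0.85), ([236.0, 267.0], 0.5)]
side shelf_grip [([228.0, 147.0], 0.58)]
side shelf_throat [([231.0, 170.0], 0.82), ([231.0, 148.0], 0.39)]
side shelf_mouth [([232.0, 182.0], 0.73)]
side loupe [([326.0, 254.0], 0.55), ([238.0, 267.0], 0.22)]
wrist stand [([258.0, 157.0], 0.81)]
wrist fork_mid [([256.0, 192.0], 0.74)]
wrist buffer [([246.0, 170.0], 0.76)]
wrist shelf []
wrist shelf_grip [([261.0, 269.0], 0.77)]
wrist shelf_throat [([256.0, 230.0], 0.67)]
wrist shelf_mouth [([259.0, 214.0], 0.81)]
wrist loupe [([410.0, 81.0], 0.84)]
[ 0.28590099  0.34733008 -5.1145203 ] [-0.08050497 -0.12159102 -0.02398173] [0.53612826 0.06171315 0.44971332]
```

View pics/j.png

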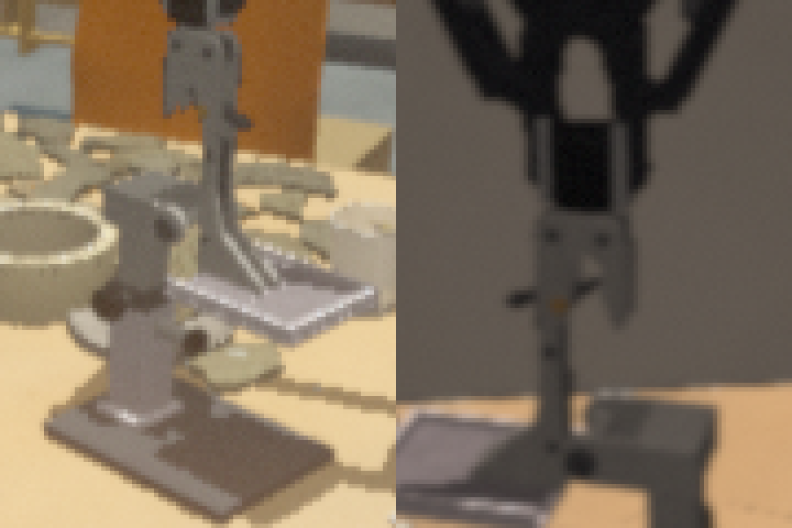

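The crops show the hook directly above the fork. In the side crop the slot is at ~(588,280) and the pin head at ~(580,460). The wrist columns for fork (256), throat (256) and mouth (259) agree, so I'll descend to just above the highest possible contact.

```bash
python3 -m inch '{"fingers":[10,10,10,10,10,10,10],"offset":[[0,0,-0.2],[0,0,-0.3],[0,0,-0.4],[0,0,-0.3],[0,0,-0.2],[0,0,0],[0,0,0]],"twist":[0,0,0,0,0,0,0]}'
python3 - <<'E'
from m import *
print('----');c,r=pickle.load(open("p5_wrist.pkl","rb"))
print([back(c,r["fork_mid"][0][0],z).round(4) for z in(.15,.17,.19)],back(c,r["stand"][0][0],0.),back(c,r["buffer"][0][0],.078))
s=observe();print(s['contact_force'],s['torque'])
E
```

```text
time_s: 16.5
tcp_pos: [0.5362, 0.0617, 0.4146]
eef_rot: [0.813, 0.582, -0.0, -0.0]
contact_force: [0.2, 1.0, -5.2]
gripper_width: 0.025
finger_force: 78.6
stand edges [np.float64(0.1493), np.float64(0.1505), np.float64(0.1074), np.float64(0.1067)] yaw -18.7 -18.42 -19.319999999999993 -18.689999999999998
stand yaw -18.7825 origin [0.53540806 0.05982881]
tray [np.float64(0.0896), np.float64(0.0904), np.float64(0.0765), np.float64(0.0797)] yaw 14.1 16.18 17.650000000000006 16.97 [0.47425206 0.28214906 0.006     ]
stand [0.5388 0.06   0.0027] [[0.4, -1.2], [-0.4, 1.2]]
buffer [0.5222 0.0628 0.0617] [[0.1, -0.4], [-0.1, 0.4]]
shelf [ 0.5338  0.3009 -0.007 ] [[-0.3, 0.9], [0.3, -0.8]]
shelf_grip [0.5374 0.2997 0.1639] [[0.1, -0.2], [-0.1, 0.2]]
shelf_throat [0.5359 0.2975 0.1303] [[-0.0, 0.1], [0.0, -0.1]]
shelf_mouth [0.5365 0.297  0.1001] [[0.0, -0.1], [-0.0, 0.1]]
grip by side at z .168 [0.53783653 0.298918   0.168     ] fork mid back at .17 [0.5354643 0.0618563 0.17     ]
griptop [0.5384 0.2958 0.186 ] 14.87
pin 0.15 [0.5415 0.0821 0.15  ] [0.5306 0.0444 0.15  ] 0.0393 [0.5361 0.0633 0.15  ]
pin 0.17 [0.5424 0.0807 0.17  ] [0.5321 0.0451 0.17  ] 0.037 [0.5373 0.0629 0.17  ]
pin 0.19 [0.5433 0.0792 0.19  ] [0.5336 0.0458 0.19  ] 0.0348 [0.5384 0.0625 0.19  ]
----
[array([0.5326, 0.0577, 0.15  ]), array([0.5346, 0.0631, 0.17  ]), array([0.5366, 0.0685, 0.19  ])] [0.53531914 0.06074616 0.        ] [0.52296214 0.06422136 0.078     ]
[ 0.1547845   1.02291278 -5.1761016 ] [-0.06116442 -0.17900735  0.02407969]
```

```bash
for i in 1; do python3 -m inch '{"fingers":[10,10,10,10],"offset":[[0,0,-0.08],[0,0,-0.08],[0,0,0],[0,0,0]],"twist":[0,0,0,0]}';  python3 -m inch '{"fingers":[10,10,10,10],"offset":[[0,0,-0.08],[0,0,-0.08],[0,0,0],[0,0,0]],"twist":[0,0,0,0]}'; done
```

```text
time_s: 16.9
tcp_pos: [0.5361, 0.0617, 0.4108]
eef_rot: [0.813, 0.582, 0.0, 0.0]
contact_force: [-0.8, 0.3, -4.4]
gripper_width: 0.0251
finger_force: 78.7
time_s: 17.3
tcp_pos: [0.5361, 0.0617, 0.4066]
eef_rot: [0.813, 0.582, -0.0, -0.0]
contact_force: [0.2, -0.1, -4.4]
gripper_width: 0.0248
finger_force: 78.7
```

```bash
python3 -m inch '{"fingers":[10,10,10,10],"offset":[[0,0,-0.08],[0,0,-0.08],[0,0,0],[0,0,0]],"twist":[0,0,0,0]}';  python3 -m inch '{"fingers":[10,10,10,10],"offset":[[0,0,-0.08],[0,0,-0.08],[0,0,0],[0,0,0]],"twist":[0,0,0,0]}'
```

```text
time_s: 17.7
tcp_pos: [0.5361, 0.0617, 0.4026]
eef_rot: [0.813, 0.582, -0.0, -0.0]
contact_force: [-0.2, 0.3, -4.8]
gripper_width: 0.025
finger_force: 78.6
time_s: 18.1
tcp_pos: [0.5361, 0.0617, 0.3986]
eef_rot: [0.813, 0.582, -0.0, -0.0]
contact_force: [-0.8, -0.0, -3.5]
gripper_width: 0.025
finger_force: 78.6
```

```bash
python3 -m inch '{"fingers":[10,10,10,10],"offset":[[0,0,-0.08],[0,0,-0.08],[0,0,0],[0,0,0]],"twist":[0,0,0,0]}'
```

```text
time_s: 18.5
tcp_pos: [0.5361, 0.0617, 0.3946]
eef_rot: [0.813, 0.582, -0.0, -0.0]
contact_force: [-0.4, -0.6, -4.8]
gripper_width: 0.0248
finger_force: 78.6
```

```bash
python3 -m inch '{"fingers":[10,10,10],"offset":[[0,0,-0.08],[0,0,-0.08],[0,0,0]],"twist":[0,0,0]}'
```

```text
time_s: 18.8
tcp_pos: [0.536, 0.0617, 0.3903]
eef_rot: [0.813, 0.582, -0.0, -0.0]
contact_force: [0.6, 0.0, -4.6]
gripper_width: 0.0252
finger_force: 78.6
```

```bash
python3 -m inch '{"fingers":[10,10,10],"offset":[[0,0,-0.08],[0,0,-0.08],[0,0,0]],"twist":[0,0,0]}'
```

```text
time_s: 19.1
tcp_pos: [0.536, 0.0617, 0.3863]
eef_rot: [0.813, 0.582, -0.0, -0.0]
contact_force: [0.2, 0.2, -4.6]
gripper_width: 0.0253
finger_force: 78.6
```

```bash
python3 -m inch '{"fingers":[10,10,10],"offset":[[0,0,-0.08],[0,0,-0.08],[0,0,0]],"twist":[0,0,0]}'
```

```text
time_s: 19.4
tcp_pos: [0.536, 0.0617, 0.3823]
eef_rot: [0.813, 0.582, -0.0, -0.0]
contact_force: [-0.4, 0.4, -3.9]
gripper_width: 0.0252
finger_force: 78.6
```

```bash
python3 -m inch '{"fingers":[10,10,10],"offset":[[0,0,-0.08],[0,0,-0.08],[0,0,0]],"twist":[0,0,0]}'; python3 -c "
from h import *
s=observe();print(s['contact_force'],s['torque'])"
```

```text
time_s: 19.7
tcp_pos: [0.5364, 0.0617, 0.3796]
eef_rot: [0.813, 0.582, 0.001, 0.0]
contact_force: [-2.3, 0.0, 4.0]
gripper_width: 0.0248
finger_force: 79.7
[-2.34489386  0.01642636  4.03416962] [-0.06795532  0.19315896 -0.01299063]
```

```bash
python3 -m inch '{"fingers":[10,10,10],"offset":[[0,0,-0.06],[0,0,-0.06],[0,0,0]],"twist":[0,0,0]}'
```

```text
time_s: 20.0
tcp_pos: [0.5361, 0.0619, 0.3764]
eef_rot: [0.813, 0.582, 0.001, 0.0]
contact_force: [-0.9, 0.8, 3.8]
gripper_width: 0.0249
finger_force: 79.9
```

```bash
python3 -m inch '{"fingers":[10,10,10],"offset":[[0,0,-0.06],[0,0,-0.06],[0,0,0]],"twist":[0,0,0]}'
```

```text
time_s: 20.3
tcp_pos: [0.5356, 0.062, 0.3727]
eef_rot: [0.813, 0.582, -0.0, -0.001]
contact_force: [-2.0, 1.2, 4.0]
gripper_width: 0.0251
finger_force: 79.8
```

```bash
python3 -m inch '{"fingers":[10,10,10],"offset":[[0,0,-0.06],[0,0,-0.06],[0,0,0]],"twist":[0,0,0]}'
```

```text
time_s: 20.6
tcp_pos: [0.5355, 0.0619, 0.369]
eef_rot: [0.813, 0.582, -0.001, -0.001]
contact_force: [-4.2, 1.9, 2.4]
gripper_width: 0.0251
finger_force: 79.6
```

```bash
python3 -m inch '{"fingers":[10,10,10],"offset":[[0,0,-0.06],[0,0,-0.04],[0,0,0]],"twist":[0,0,0]}'
```

```text
time_s: 20.9
tcp_pos: [0.5353, 0.0618, 0.3662]
eef_rot: [0.813, 0.582, -0.001, -0.001]
contact_force: [-5.7, 2.4, -1.5]
gripper_width: 0.025
finger_force: 79.3
```

```bash
python3 -m inch '{"fingers":[10,10,10],"offset":[[-0.04,0.014,0],[0,0,0],[0,0,0]],"twist":[0,0,0]}'; python3 -c "
from h import *
s=observe();print(s['contact_force'],s['torque'])"
```

```text
time_s: 21.2
tcp_pos: [0.5344, 0.0621, 0.3663]
eef_rot: [0.813, 0.582, -0.001, -0.001]
contact_force: [-5.0, 2.1, -1.3]
gripper_width: 0.0246
finger_force: 79.1
[-4.97623404  2.14290878 -1.26556234] [0.35341522 0.88976252 0.03979307]
```

```bash
python3 -m inch '{"fingers":[10,10,10],"offset":[[0,0,-0.03],[0,0,0],[0,0,0]],"twist":[0,0,0]}'
```

```text
time_s: 21.5
tcp_pos: [0.5344, 0.0621, 0.3657]
eef_rot: [0.813, 0.582, -0.001, -0.001]
contact_force: [-5.6, 2.2, -1.2]
gripper_width: 0.0249
finger_force: 79.1
```

```bash
python3 -m inch '{"fingers":[10,10,10],"offset":[[0,0,-0.04],[0,0,0],[0,0,0]],"twist":[0,0,0]}'
```

```text
time_s: 21.8
tcp_pos: [0.5344, 0.0621, 0.3646]
eef_rot: [0.813, 0.582, -0.001, -0.001]
contact_force: [-5.1, 1.4, -2.0]
gripper_width: 0.0249
finger_force: 79.2
```

```bash
python3 -m inch '{"fingers":[10,10,10],"offset":[[0,0,-0.04],[0,0,0],[0,0,0]],"twist":[0,0,0]}'; python3 -c "
from h import *
s=observe();print(s['contact_force'],s['torque'])"
```

```text
time_s: 22.1
tcp_pos: [0.5344, 0.0621, 0.3634]
eef_rot: [0.813, 0.582, -0.001, -0.001]
contact_force: [-4.7, 2.0, -3.0]
gripper_width: 0.0251
finger_force: 79.1
[-4.66716124  1.96945211 -3.00848635] [0.33396493 0.81480692 0.01632998]
```

```bash
python3 -m inch '{"fingers":[10,10,10],"offset":[[0,0,-0.04],[0,0,0],[0,0,0]],"twist":[0,0,0]}'
```

```text
time_s: 22.4
tcp_pos: [0.5344, 0.0621, 0.3622]
eef_rot: [0.813, 0.582, -0.001, -0.001]
contact_force: [-5.1, 1.7, -4.2]
gripper_width: 0.0247
finger_force: 79.0
```

```bash
python3 -m inch '{"fingers":[10,10,10],"offset":[[0,0,-0.04],[0,0,0],[0,0,0]],"twist":[0,0,0]}'; python3 -c "
from h import *
s=observe();print(s['contact_force'],s['torque'])"
```

```text
time_s: 22.7
tcp_pos: [0.5361, 0.0618, 0.3625]
eef_rot: [0.813, 0.582, 0.001, 0.001]
contact_force: [0.1, 0.1, -4.0]
gripper_width: 0.025
finger_force: 78.8
[ 0.10004856  0.13990052 -3.98948139] [-0.04996486 -0.08791538 -0.04554022]
```

The lateral force has vanished and the TCP jumped, so the latch has snapped shut. I'll continue down to the throat.

```bash
python3 -m inch '{"fingers":[10,10,10],"offset":[[0,0,-0.04],[0,0,0],[0,0,0]],"twist":[0,0,0]}'
```

```text
time_s: 23.0
tcp_pos: [0.5354, 0.062, 0.3615]
eef_rot: [0.813, 0.582, 0.0, 0.0]
contact_force: [0.1, 0.3, -4.8]
gripper_width: 0.0253
finger_force: 78.8
```

```bash
python3 -m inch '{"fingers":[10,10,10],"offset":[[0,0,-0.03],[0,0,0],[0,0,0]],"twist":[0,0,0]}'
```

```text
time_s: 23.3
tcp_pos: [0.5351, 0.0621, 0.3607]
eef_rot: [0.813, 0.582, -0.0, 0.0]
contact_force: [-0.6, -0.6, -3.7]
gripper_width: 0.0252
finger_force: 78.8
```

```bash
python3 -m inch '{"fingers":[10,10,10],"offset":[[0,0,-0.03],[0,0,0],[0,0,0]],"twist":[0,0,0]}'
```

```text
time_s: 23.6
tcp_pos: [0.5351, 0.0621, 0.3599]
eef_rot: [0.813, 0.582, -0.0, -0.0]
contact_force: [-0.3, 0.3, -3.9]
gripper_width: 0.0256
finger_force: 78.8
```

```bash
python3 -m inch '{"fingers":[10,10,10],"offset":[[0,0,-0.03],[0,0,0],[0,0,0]],"twist":[0,0,0]}'
```

```text
time_s: 23.9
tcp_pos: [0.5351, 0.0621, 0.3592]
eef_rot: [0.813, 0.582, -0.0, -0.0]
contact_force: [0.4, -0.0, -4.3]
gripper_width: 0.0248
finger_force: 78.8
```

```bash
python3 -m inch '{"fingers":[10,10,10],"offset":[[0,0,-0.03],[0,0,0],[0,0,0]],"twist":[0,0,0]}'
```

```text
time_s: 24.2
tcp_pos: [0.5351, 0.0621, 0.3584]
eef_rot: [0.813, 0.582, -0.0, -0.0]
contact_force: [0.1, 0.8, -4.4]
gripper_width: 0.025
finger_force: 78.8
```

```bash
python3 -m inch '{"fingers":[10,10,10],"offset":[[0,0,-0.03],[0,0,0],[0,0,0]],"twist":[0,0,0]}'
```

```text
time_s: 24.5
tcp_pos: [0.5351, 0.0621, 0.3582]
eef_rot: [0.813, 0.582, 0.0, 0.0]
contact_force: [-1.9, -0.1, 1.2]
gripper_width: 0.0253
finger_force: 79.7
```

```bash
python3 -m inch '{"fingers":[10,10,10],"offset":[[0,0,-0.03],[0,0,0],[0,0,0]],"twist":[0,0,0]}'
```

```text
time_s: 24.8
tcp_pos: [0.535, 0.0621, 0.3582]
eef_rot: [0.813, 0.582, 0.0, 0.0]
contact_force: [-2.9, -0.2, 7.1]
gripper_width: 0.0252
finger_force: 80.5
```

Home is firm at TCP z 0.3582, with no travel under 12 N on the pin. Next is the upward tug.

```bash
python3 -m inch '{"fingers":[10,10,10,10,10,10],"offset":[[0,0,0.05],[0,0,0.05],[0,0,0.05],[0,0,0.05],[0,0,0],[0,0,0]],"twist":[0,0,0,0,0,0]}'
```

```text
time_s: 25.4
tcp_pos: [0.5352, 0.0621, 0.3618]
eef_rot: [0.813, 0.582, -0.0, -0.0]
contact_force: [-0.4, -0.3, -4.6]
gripper_width: 0.0253
finger_force: 79.0
```

```bash
python3 -m inch '{"fingers":[10,10,10],"offset":[[0,0,0.04],[0,0,0],[0,0,0]],"twist":[0,0,0]}'
```

```text
time_s: 25.7
tcp_pos: [0.5351, 0.0621, 0.363]
eef_rot: [0.813, 0.582, 0.0, 0.0]
contact_force: [0.2, 0.1, -5.1]
gripper_width: 0.0251
finger_force: 78.9
```

```bash
python3 -m inch '{"fingers":[10,10,10],"offset":[[0,0,0.04],[0,0,0],[0,0,0]],"twist":[0,0,0]}'
```

```text
time_s: 26.0
tcp_pos: [0.5351, 0.0621, 0.364]
eef_rot: [0.813, 0.582, 0.0, 0.0]
contact_force: [0.5, -0.0, -4.4]
gripper_width: 0.0254
finger_force: 78.8
```

```bash
python3 -m inch '{"fingers":[10,10,10],"offset":[[0,0,0.03],[0,0,0],[0,0,0]],"twist":[0,0,0]}'
```

```text
time_s: 26.3
tcp_pos: [0.5351, 0.0621, 0.3646]
eef_rot: [0.813, 0.582, -0.0, -0.0]
contact_force: [0.1, -1.0, -6.3]
gripper_width: 0.0247
finger_force: 78.7
```

```bash
python3 -m inch '{"fingers":[10,10,10],"offset":[[0,0,0.03],[0,0,0],[0,0,0]],"twist":[0,0,0]}'
```

```text
time_s: 26.6
tcp_pos: [0.5351, 0.0621, 0.3648]
eef_rot: [0.813, 0.582, -0.0, -0.0]
contact_force: [1.4, -0.3, -11.3]
gripper_width: 0.0252
finger_force: 78.8
```

```bash
python3 -m inch '{"fingers":[10,10,10,10],"offset":[[0,0,0.015],[0,0,0],[0,0,0],[0,0,0]],"twist":[0,0,0,0]}'
python3 -m inch '{"fingers":[10,10,10,10,10,10,10],"offset":[[0,0,-0.05],[0,0,-0.06],[0,0,-0.06],[0,0,-0.06],[0,0,-0.06],[0,0,0],[0,0,0]],"twist":[0,0,0,0,0,0,0]}'
```

```text
time_s: 27.0
tcp_pos: [0.535, 0.0621, 0.3651]
eef_rot: [0.813, 0.582, -0.0, -0.0]
contact_force: [3.7, 0.0, -18.1]
gripper_width: 0.0253
finger_force: 79.1
time_s: 27.7
tcp_pos: [0.5351, 0.0621, 0.3587]
eef_rot: [0.813, 0.582, 0.0, 0.0]
contact_force: [-0.3, 0.4, -4.6]
gripper_width: 0.0248
finger_force: 80.8
```

The latch held a net pull of about 13 N. I'll seat the weight on the pin and release gently.

```bash
python3 -m inch '{"fingers":[10,10,10],"offset":[[0,0,-0.025],[0,0,0],[0,0,0]],"twist":[0,0,0]}'
```

```text
time_s: 28.0
tcp_pos: [0.5352, 0.0621, 0.3583]
eef_rot: [0.813, 0.582, 0.0, 0.0]
contact_force: [0.1, -0.5, -1.2]
gripper_width: 0.025
finger_force: 81.4
```

```bash
python3 -m inch '{"fingers":[10,10,10],"offset":[[0,0,-0.01],[0,0,0],[0,0,0]],"twist":[0,0,0]}' 20
```

```text
time_s: 28.3
tcp_pos: [0.5352, 0.0621, 0.3582]
eef_rot: [0.813, 0.582, 0.0, 0.0]
contact_force: [-1.7, 0.6, 2.4]
gripper_width: 0.0247
finger_force: 81.7
```

```bash
python3 -m inch '{"fingers":[26,28,30,32,34,36,40,45,50,60,60,60],"offset":[[0,0,0],[0,0,0],[0,0,0],[0,0,0],[0,0,0],[0,0,0],[0,0,0],[0,0,0],[0,0,0],[0,0,0],[0,0,0],[0,0,0]],"twist":[0,0,0,0,0,0,0,0,0,0,0,0]}' 20
python3 look.py p6 scene side wrist | grep -E "shelf|fork"
python3 - <<'E'
from h import *
import pickle
P={n:pickle.load(open(f"p6_{n}.pkl","rb"))for n in("scene","side","wrist")}
def crop(c,x,y,w,h,f): return cv2.resize(c["pixels"][y:y+h,x:x+w],None,fx=f,fy=f,interpolation=3)
cv2.imwrite("pics/k.png",np.hstack([crop(P["scene"][0],245,130,90,120,4.4),crop(P["side"][0],190,130,90,120,4.4)]))
E
```

```text
time_s: 29.5
tcp_pos: [0.5351, 0.0621, 0.3577]
eef_rot: [0.813, 0.582, -0.0, -0.0]
contact_force: [-0.0, 0.2, -1.2]
gripper_width: 0.0602
finger_force: 0.0
scene fork_mid []
scene shelf [([288.0, 200.0], 0.74), ([286.0, 169.0], 0.43)]
scene shelf_grip [([291.0, 142.0], 0.73), ([216.0, 201.0], 0.62)]
scene shelf_throat []
scene shelf_mouth [([286.0, 169.0], 0.63)]
side fork_mid [([231.0, 210.0], 0.55)]
side shelf [([239.0, 257.0], 0.73)]
side shelf_grip [([232.0, 190.0], 0.9)]
side shelf_throat [([234.0, 212.0], 0.73)]
side shelf_mouth []
wrist fork_mid []
wrist shelf []
wrist shelf_grip [([258.0, 267.0], 0.84), ([260.0, 168.0], 0.3)]
wrist shelf_throat [([257.0, 229.0], 0.87)]
wrist shelf_mouth [([262.0, 212.0], 0.6)]
```

View pics/k.png

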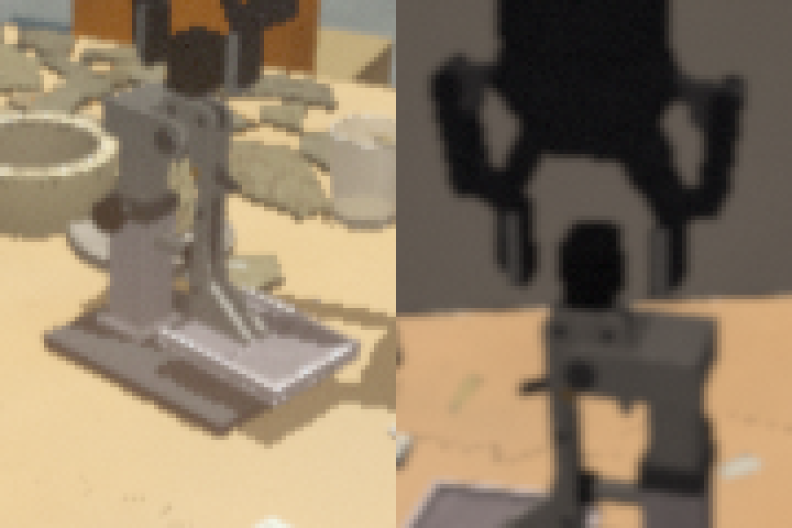

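The crops show the shelf hanging upright on the pin, with its spine resting at the buffer (side crop ~(585,490)) and its grip free between open fingers at (590,265). I'll retract straight up.

```bash
python3 -m inch '{"fingers":[65,65,65,65,65,65,65,65,65,65],"offset":[[0,0,0.3],[0,0,0.5],[0,0,0.8],[0,0,0.9],[0,0,0.9],[0,0,0.7],[0,0,0.4],[0,0,0],[0,0,0],[0,0,0]],"twist":[0,0,0,0,0,0,0,0,0,0]}'
python3 - <<'E'
from h import *
o=[]
C={n:camera(n) for n in("scene","side","wrist")}
for t in("shelf_grip","shelf","shelf_throat"):
    o=[(c,r[0]["pixel"]) for c in C.values() if (r:=place_of(c,t))]
    if len(o)>1: print(t,tri(o).round(4))
c=C["side"]["pixels"];w=C["wrist"]["pixels"]
cv2.imwrite("pics/l.png",np.hstack([cv2.resize(c[150:290,180:290],None,fx=3,fy=3),cv2.resize(w,(460,420))]))
E
```

```text
time_s: 32.15
tcp_pos: [0.5347, 0.0621, 0.4691]
eef_rot: [0.813, 0.582, -0.001, -0.001]
contact_force: [0.6, 0.1, 0.8]
gripper_width: 0.0651
finger_force: 0.0
shelf_grip [0.5318 0.0625 0.1997]
shelf [0.5404 0.0607 0.0363]
shelf_throat [0.5347 0.0605 0.1558]
```

View pics/l.png

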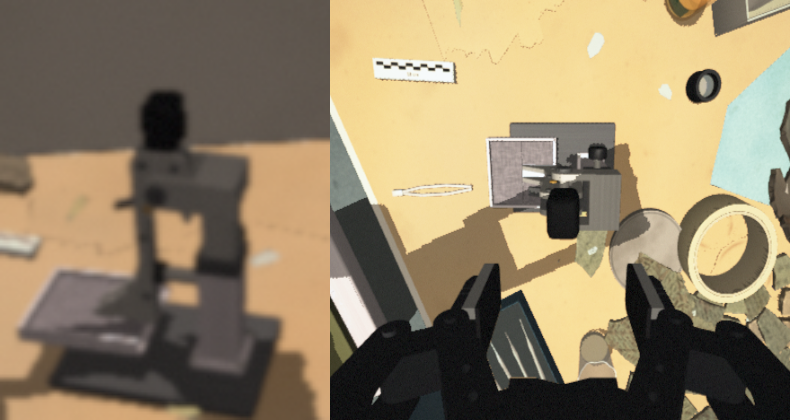

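The shelf hangs upright with a slight sag and its spine on the buffer (side crop ~(160,270)). The grip is at (563,213) in the wrist view and the arm is clear. Throat height measures 0.156, matching the pin at 0.157 found by feel.

```bash
python3 -c "
from bench import *
print(close_job())"
```

```text
the job is handed in; nothing more can be done
None
```

The shelf hangs latched and upright on the pin: the latch snapped shut, the pin went fully home, the latch held an upward tug of about 13 N, and the shelf was then released. The job is handed in at about 32 s.

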